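# Set out the slide-staining station

## Task

Set out the staining station on the counter: stand the taller reagent bottle in the end bay of the three-bay tray that is nearer to the pipette-tip box, the shorter bottle in the bay at the other end, and the timer upright in the bay between them. Lay the small box of slides flat on the lid of the tip box, in the middle and lengthways along it. Do not topple either bottle or the timer, and leave the hole punch and the tape roll where they are.

Things in the scene. Friction and masses are not known exactly. Their poses are not given: they have to be found in the camera images.
- tall_bottle: The taller reagent bottle: pale, round, 64 mm across and 170 mm tall; screw cap 36 mm across from 148 to 170 mm height, a good place to grip from above; 0.2 to 0.4 kg. Loose, upright on the counter. Origin: centre of its underside, z up its axis.
- short_bottle: The shorter reagent bottle: white, round, 60 mm across and 140 mm tall; screw cap 34 mm across from 122 to 140 mm height, a good place to grip from above; 0.08 to 0.17 kg. Loose, upright on the counter. Origin: centre of its underside, z up its axis.
- timer: Round bench timer, 49 mm tall: white base 66 mm across up to 33 mm height, grey dial 50 mm across from 34 to 48 mm height on top (the dial is rigid here and can be gripped), 0.09 kg. Loose, upright on the counter. Origin: centre of its underside, z up.
- slide_box: Small box of microscope slides, 30 mm (x) by 78 mm (y) by 26 mm high, 0.06 kg. Loose, lying flat on top of the brown cardboard carton (166 by 290 mm, its top 83 mm above the counter; fixed). Origin: centre of its underside; y is its long axis.
- tray: Grey plastic staining tray fixed near the counter's front edge, 92 mm (x) by 268 mm (y), three equal square bays in a row along y, 84 mm square inside. Origin: centre of its underside, so the bays are centred at y = -88, 0 and +88 mm in its frame (x = 0). Bay floor 4 mm above the counter, ribs between bays 10 mm and outer rim 14 mm above the counter. A lug sticks out 10 mm at each end.
- tip_box: Pipette-tip box with a clear, flat, shut lid, 85 mm (x) by 121 mm (y) by 78 mm high, fixed to the counter; its lid is fixed and bears a load. Stands well beyond one end or the other of the tray. Origin: centre of its underside; y is its long axis.
- hole_punch: Two-hole paper punch, 98 by 124 by 72 mm, 0.35 kg, loose on the counter beyond the tray's other end; not to be moved. Origin: centre of its underside.
- tape_roll: Roll of tape lying flat, 84 mm across, 19 mm high, 0.07 kg, loose on the counter; not to be moved. Origin: centre of its underside.

How it is judged:
At the end, for the whole second after the job is handed in: Taller bottle in the tray's end bay nearer the tip box, shorter in the other end bay, timer in the middle bay, each upright on the bay floor, within 15 mm of its centre each way; slide box flat on the tip box lid, within 15 mm of its centre and 0.25 rad of lengthways; all at rest (((y of tip_box in the frame of tray above 0 m and (y of tall_bottle in the frame of tray between 0.073 and 0.103 m and x of tall_bottle in the frame of tray between -0.015 and 0.015 m) and (y of short_bottle in the frame of tray between -0.103 and -0.073 m and x of short_bottle in the frame of tray between -0.015 and 0.015 m)) or (y of tip_box in the frame of tray below 0 m and (y of tall_bottle in the frame of tray between -0.103 and -0.073 m and x of tall_bottle in the frame of tray between -0.015 and 0.015 m) and (y of short_bottle in the frame of tray between 0.073 and 0.103 m and x of short_bottle in the frame of tray between -0.015 and 0.015 m))) and y of timer in the frame of tray between -0.015 and 0.015 m and x of timer in the frame of tray between -0.015 and 0.015 m and height (world z) of tall_bottle between 0 and 0.008 m and angle between each of tall_bottle, short_bottle, timer, slide_box's own z axis and vertical below 0.08 rad and height (world z) of short_bottle between 0 and 0.008 m and height (world z) of timer between 0 and 0.008 m and horizontal distance between slide_box and tip_box below 0.015 m and angle between the y axis of slide_box and the y axis of tip_box, either way round below 0.25 rad and height (world z) of slide_box between 0.072 and 0.086 m and linear speed of each of tall_bottle, short_bottle, timer, slide_box below 0.02 m/s); the robot touches nothing.
It fails at once if a bottle or the timer is toppled (tilted more than 0.5 rad) (angle between any of tall_bottle, short_bottle, timer's own z axis and vertical above 0.5 rad).
It fails at once if the hole punch or the tape roll is moved by more than 20 mm (distance of any of hole_punch, tape_roll from where it was at the start of the episode above 0.02 m).
It also fails if it takes over 128 s, if anything falls off the work surface, if the arm or the gripper's body presses on something with over 40 N, if the wrist force passes 120 N, or if a joint passes its speed limit or range.

## Robot

A 6-joint arm with a two-finger parallel gripper is mounted at the origin on a cart in front of the work surface, level with it; the furniture and walls round the work are solid. World frame = base frame: x ahead of the robot, y to its left, z up, the work surface at z = 0. Lengths are in m, angles in rad, forces in N, time in s.
With the tool pointing down it reaches from about 0.225 to 0.875 m from the base axis. Payload 3.4 kg.
Tool frame: the origin (TCP) lies between the finger pads; the fingertips stand 8 mm ahead of it and the grasp point (between the pads) lies 11 mm behind it; z points along the fingers, y is the line along which they close (so a half turn about z gives the same grasp; the last joint's range is limited). The gripper opens to 85 mm and grips with 20 to 120 N. Pads are 22 mm wide; open, the fingers measure 114 mm over their backs; the gripper's body (76 mm by 85 mm) begins 54 mm behind the grasp point. The pads swing forward as they close: fully open they stand 13 mm farther back than shut.
Start: joints at [1.128, 0.276, 1.505, -0, 1.361, -0.121], TCP at [0.182, 0.546, 0.239] pointing down, gripper open.
Joint ranges: [-2.89, 2.89], [-0.75, 2.08], [0.22, 2.7], [-1.18, 4.32], [0.11, 2.71], [-2.7, 2.7]. Speed limits (rad/s): [2.57, 2.57, 3.14, 3.14, 3.14, 3.14].

## Interface

Orientations are given as a unit quaternion [w, x, y, z].
In Python, from rig import manip gives the robot as it stands.
- The arm moves only by the tool move_arm, never from a script. Its argument "deltas" is a list that holds one entry, the list of rows, each a list of 5 numbers: the shift along the tool's x, y, z normalised to -1 to 1, where 1 is 80 cm, then the turn about the tool's z normalised to -1 to 1, where 1 is 120 degrees, then the closure, from -1 (fully open) to 1 (shut). In form: [[[tx, ty, tz, twist, grip], ...]]. A call has 1 to 12 rows; each row is the pose to reach, as a shift and turn from the pose commanded when the call began, along the tool's axes at that moment; what a row does not reach only later rows make up. A row lasts 1/10 s, in which the tool goes at most 50 mm and 8.59 degrees, less where a joint would pass 70% of its speed; a pose out of reach is approached as far as the arm can. A call with a number of a shift or a turn outside -1 to 1 is refused whole. A call with a gripper value outside its range is refused whole. The fingers move at their own pace and stop on an object; "squeeze" is the grip in N (left out, the last holds). Time passes only in rows, so rows that repeat a pose let the fingers close. It gives the time, the measured TCP pose, the force, the opening and the grip force at its end, in the units of the state.
- manip.get_state(): the state, without advancing time (a new reading comes with each control period).
- manip.get_image(name): name is "scene" or "top" or "wrist"; returns the picture (400x640x3 uint8, red, green, blue); there is no depth.
- manip.camera_params(name): a dict with "fx", "fy", "cx", "cy" (pixels), "R" (3x3) and "t" (3): a world point X has camera coordinates R X + t; the wrist camera has in their place "tool_from_camera" (4x4, takes a point from camera to tool coordinates, whose origin is the TCP and whose axes are the flange's). Camera axes: x right, y down, z forward; pixel columns grow to the right and rows downward; lengths in m; the calibration is good to about 2 mm. A picture is of the moment at which its call begins: read the wrist's pose just before it. camera_params takes no time and is no camera call.
- manip.sign_off(): hands the job in; it is judged then, once.
The state is a dict: "clock": time; "qpos": joint angles; "qd": joint speeds; "effort": joint torques, N m; "position": TCP position; "ee_rot": TCP orientation; "contact_force": force on the tool from outside, world axes, zero at the start; "moment": the same for the moment, N m; "width": finger opening in m; "gripper_force": force on a finger pad.
Only numpy, scipy, OpenCV 4.12 (cv2) and the standard library are available. Lean on these libraries where they do the work, as an engineer would, in place of code of your own. Each camera call takes 0.05 s, during which the arm holds its last target. There are 200 camera calls.

## Working session

There is one attempt and no reset: what is moved stays moved. The work goes in short steps, Python scripts to look and compute and a tool call to move; the robot and the scene stay as the last step left them, time stands still between calls to the robot, and variables do not carry over. Pictures are saved under pics/ and viewed, at most 14 in all, crops included, and the job is handed in when it is done.

Besides the shell and the picture viewer there is one more tool, called after "Request:" as a command line: name --argument value ..., lists and objects as JSON in quotes. move_arm: Moves the arm, as the interface text tells. Scaled input: -1 to 1 covers 80 cm each way for a shift and 120 degrees each way for a turn. Its arguments: {"type":"object","properties":{"deltas":{"type":"array","items":{"type":"array","items":{"type":"array","items":{"type":"number","minimum":-1,"maximum":1}}}},"squeeze":{"type":"number"}},"required":["deltas"]}

```bash
mkdir -p pics
python3 - <<'E'
from rig import manip
import cv2,json
for n in("scene","top"):
    cv2.imwrite(f"pics/{n}0.png",manip.get_image(n)[:,:,::-1]); p=manip.camera_params(n); print(n,{k:(v if isinstance(v,(int,float)) else [list(map(lambda a:round(float(a),4),r)) if hasattr(r,'__len__') else round(float(r),4) for r in v]) for k,v in p.items()})
print(manip.camera_params("wrist")); print(manip.get_state())
E
```

```text
scene {'fx': 451.4032825077055, 'fy': 451.4032825077055, 'cx': 321.2214817573615, 'cy': 203.079635069182, 'R': [[0.7798, -0.6258, -0.0154], [-0.3507, -0.4163, -0.8388], [0.5185, 0.6596, -0.5442]], 't': [-0.3816, 0.2447, 1.0397]}
top {'fx': 520.2467555886373, 'fy': 520.2467555886373, 'cx': 319.25904071694583, 'cy': 201.232207592926, 'R': [[-0.4403, -0.8978, -0.0045], [-0.8365, 0.412, -0.3612], [0.3262, -0.1552, -0.9325]], 't': [0.1944, 0.4517, 1.8031]}
{'fx': 276.7440409209609, 'fy': 276.7440409209609, 'cx': 317.87249133518213, 'cy': 197.4138626932965, 'tool_from_camera': array([[ 1.78303507e-04, -9.60097830e-01, -2.79664308e-01,
         7.17570511e-02],
       [ 9.99999481e-01, -1.09326438e-04,  1.01288396e-03,
        -2.67110454e-04],
       [-1.00304239e-03, -2.79664343e-01,  9.60097312e-01,
        -1.36137143e-01],
       [ 0.00000000e+00,  0.00000000e+00,  0.00000000e+00,
         1.00000000e+00]])}
{'clock': 0.1, 'qpos': array([ 1.12802001e+00,  2.76562083e-01,  1.50598558e+00, -9.41889167e-06,
        1.36067530e+00, -1.21025528e-01]), 'qd': array([-1.15439011e-03, -1.76868751e-03, -4.11965870e-03, -1.44671253e-03,
        4.91656677e-04, -6.17432031e-05]), 'effort': array([ 2.35166648e-03, -4.17698622e+01, -2.46404672e+01, -5.21977802e-05,
        5.81934932e-03,  5.68572602e-06]), 'position': array([0.1816654 , 0.54508926, 0.23851724]), 'ee_rot': array([-2.22337778e-04,  1.60181331e-01,  9.87087269e-01, -7.84259139e-04]), 'contact_force': array([-0.45734468,  0.09629771,  0.65013811]), 'moment': array([-0.06027068,  0.02058355,  0.00664994]), 'gripper_force': 0.0, 'width': 0.0850449268571705}
```

View pics/scene0.png

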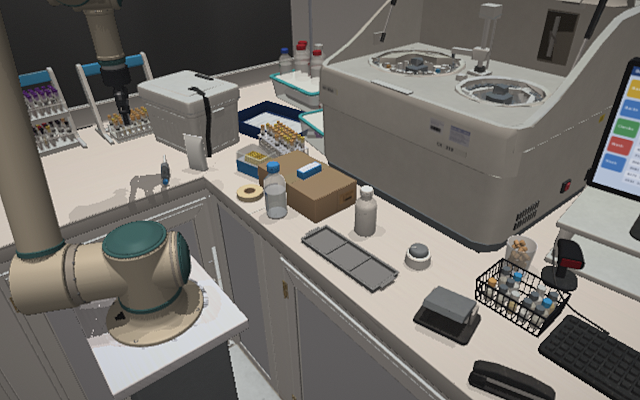

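View pics/top0.png

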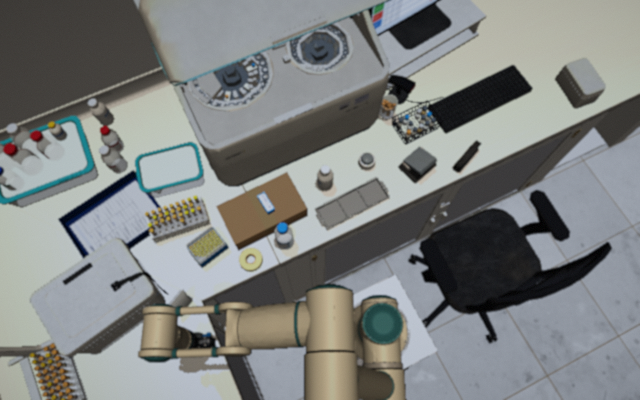

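The top view shows the tray at about (352,203), the blue-capped tall bottle at (282,230), the short bottle at (324,175), the timer at (366,159), the slide box at (265,202) on the carton, the tip box at (207,246), the tape at (250,259) and the punch at (419,164). The scene view agrees.

Run:
```python
import cv2
a=cv2.imread("pics/top0.png")[135:285,180:445]; cv2.imwrite("pics/tc.png",cv2.resize(a,None,fx=3,fy=3,interpolation=cv2.INTER_CUBIC))
a=cv2.imread("pics/scene0.png")[140:300,225:440]; cv2.imwrite("pics/sc.png",cv2.resize(a,None,fx=3.6,fy=3.6,interpolation=cv2.INTER_CUBIC))
```

```text
(no output)
```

View pics/tc.png

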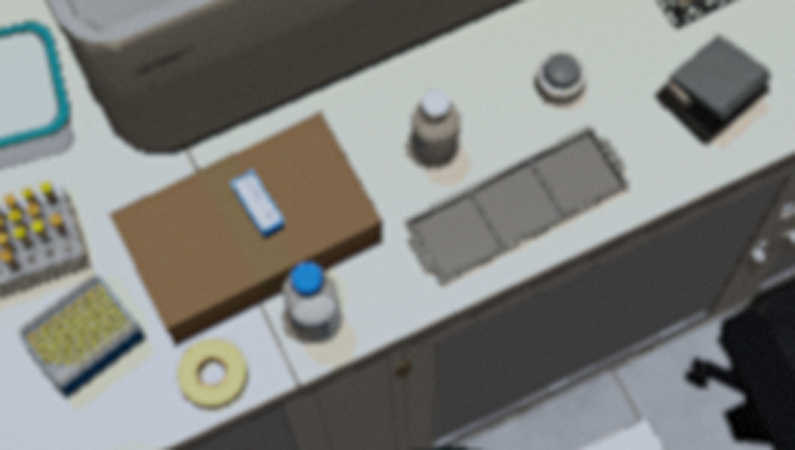

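View pics/sc.png

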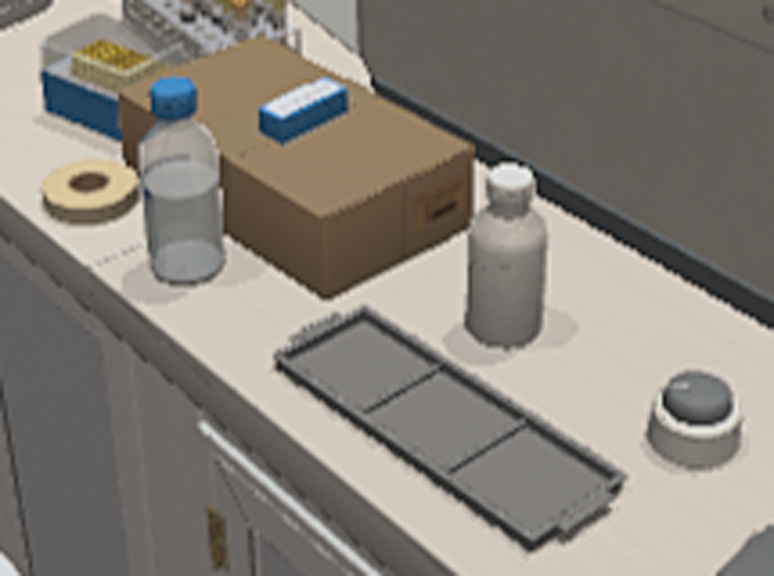

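```bash
cat > h.py <<'E'
import numpy as np
from rig import manip
def ray(n,uv,z):
    p=manip.camera_params(n);R=np.array(p["R"]);t=np.array(p["t"])
    d=R.T@np.array([(uv[0]-p["cx"])/p["fx"],(uv[1]-p["cy"])/p["fy"],1]);c=-R.T@t
    return (c+d*(z-c[2])/d[2])[:2]
E
python3 - <<'E'
from h import *
T=lambda u,v:(180+u/3-.33,135+v/3-.33); S=lambda u,v:(225+u/3.6-.36,140+v/3.6-.36)
o={'tall':(.17,[(308,274)],[(173,86)]),'short':(.14,[(436,102)],[(511,174)]),'timer':(.048,[(563,68)],[(699,385)]),
'slide':(.109,[(231,180),(251,170),(283,222),(264,235)],[(259,117),(332,82),(347,90),(279,130)]),
'tray':(.014,[(408,222),(590,132),(627,184),(443,281)],[(275,357),(364,310),(624,478),(533,549)]),
'tip':(.078,[(22,333),(95,281),(144,330),(68,383)],[]),'tape':(.019,[(213,373)],[(90,182)]),
'carton':(.083,[(111,215),(321,115),(381,220),(175,330)],[])}
for k,(z,a,b) in o.items():
    for n,f,L in(("top",T,a),("scene",S,b)):
        if L:
            P=np.array([ray(n,f(*q),z) for q in L]);print(k,n,P.mean(0).round(4),P.round(3).tolist() if len(P)>1 else'')
            if len(P)>1:
                e=[(P[(i+1)%4]-P[i]) for i in range(4)];print('   len',[round(float(np.hypot(*x)),3) for x in e],'ang',[round(float(np.degrees(np.arctan2(x[1],x[0]))),1) for x in e])
E
```

```text
tall top [0.4358 0.1414] 
tall scene [0.4348 0.1459] 
short top [ 0.5756 -0.0896] 
short scene [ 0.5793 -0.0853] 
timer top [ 0.5845 -0.2754] 
timer scene [ 0.5899 -0.2702] 
slide top [0.5657 0.1533] [[0.605, 0.17], [0.606, 0.143], [0.528, 0.136], [0.523, 0.163]]
   len [0.027, 0.078, 0.027, 0.082] ang [-87.3, -174.8, 100.6, 4.8]
slide scene [0.5619 0.1454] [[0.52, 0.153], [0.604, 0.162], [0.605, 0.142], [0.519, 0.124]]
   len [0.085, 0.02, 0.088, 0.028] ang [6.3, -87.9, -168.2, 89.2]
tray top [ 0.4556 -0.1458] [[0.495, -0.011], [0.502, -0.274], [0.419, -0.282], [0.406, -0.016]]
   len [0.263, 0.084, 0.266, 0.089] ang [-88.4, -174.7, 92.7, 3.0]
tray scene [ 0.4556 -0.1491] [[0.406, -0.016], [0.496, -0.013], [0.508, -0.279], [0.413, -0.288]]
   len [0.09, 0.266, 0.096, 0.272] ang [2.4, -87.3, -174.3, 91.4]
tip top [0.5192 0.4026] [[0.549, 0.467], [0.571, 0.366], [0.489, 0.337], [0.469, 0.441]]
   len [0.104, 0.087, 0.106, 0.085] ang [-77.8, -160.4, 101.0, 18.2]
tape top [0.4227 0.285 ] 
tape scene [0.4277 0.2879] 
carton top [0.5609 0.1705] [[0.638, 0.317], [0.646, 0.034], [0.488, 0.027], [0.471, 0.304]]
   len [0.283, 0.158, 0.277, 0.168] ang [-88.4, -177.6, 93.6, 4.5]
```

```bash
cat >> h.py <<'E'
import cv2
from scipy.spatial.transform import Rotation as Ro
def pose():
    s=manip.get_state();q=s["ee_rot"];return np.array(s["position"]),Ro.from_quat([q[1],q[2],q[3],q[0]]),s
def to(x,y,z,yaw=None):
    p,R,s=pose();d=R.inv().apply(np.array([x,y,z])-p)/.8
    M=R.as_matrix();cur=np.degrees(np.arctan2(M[1,1],M[0,1]));tw=0
    if yaw is not None: tw=-((yaw-cur+90)%180-90)/120
    print("delta",d.round(4),"twist",round(tw,4),"yaw",round(cur,1),"rows",int(np.ceil(max(np.linalg.norm(d)*.8/.05,abs(tw)*120/8.59)))," q1,q6",s["qpos"][[0,5]].round(2))
def wpose():
    p,R,s=pose();C=np.array(manip.camera_params("wrist")["tool_from_camera"])
    M=np.eye(4);M[:3,:3]=R.as_matrix();M[:3,3]=p;return M@C
def wray(W,uv,z):
    c=manip.camera_params("wrist");d=W[:3,:3]@np.array([(uv[0]-c["cx"])/c["fx"],(uv[1]-c["cy"])/c["fy"],1])
    return (W[:3,3]+d*(z-W[2,3])/d[2])[:2]
def shot(name):
    W=wpose();np.save(f"pics/{name}.npy",W);im=manip.get_image("wrist");cv2.imwrite(f"pics/{name}.png",im[:,:,::-1]);return W
E
python3 -c "
from h import *
to(.46,.28,.33,90)
print(ray('top',(180+715/3,135+90/3),.06))"
```

```text
delta [-0.4348 -0.2045 -0.1141] twist -0.1536 yaw 71.6 rows 8  q1,q6 [ 1.13 -0.12]
[ 0.46622792 -0.42942641]
```

Request:
move_arm --deltas '[[[-0.435,-0.205,-0.114,-0.154,-1],[-0.435,-0.205,-0.114,-0.154,-1],[-0.435,-0.205,-0.114,-0.154,-1],[-0.435,-0.205,-0.114,-0.154,-1],[-0.435,-0.205,-0.114,-0.154,-1],[-0.435,-0.205,-0.114,-0.154,-1],[-0.435,-0.205,-0.114,-0.154,-1],[-0.435,-0.205,-0.114,-0.154,-1],[-0.435,-0.205,-0.114,-0.154,-1],[-0.435,-0.205,-0.114,-0.154,-1],[-0.435,-0.205,-0.114,-0.154,-1],[-0.435,-0.205,-0.114,-0.154,-1]]]'

```text
clock: 1.3
position: [0.4588, 0.2808, 0.33]
ee_rot: [-0.001, -0.001, 1.0, 0.0]
contact_force: [-0.4, 0.7, -0.0]
width: 0.0854
gripper_force: 0.0
```

```bash
python3 -c "
from h import *
W=shot('w1');print(pose()[0],W.round(3).tolist())
to(.50,-.17,.30,90)"
```

```text
[0.45883483 0.28087168 0.33011707] [[-0.003, 0.96, 0.279, 0.387], [1.0, 0.003, 0.002, 0.281], [0.001, 0.279, -0.96, 0.466], [0.0, 0.0, 0.0, 1.0]]
delta [-0.0498 -0.5637  0.0376] twist 0.0014 yaw 90.2 rows 10  q1,q6 [ 0.42 -1.15]
```

View pics/w1.png

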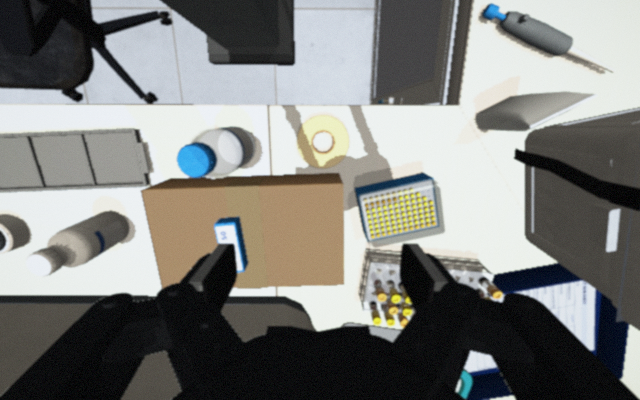

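The wrist view shows the tall cap at (196,160), the tape at (323,141), the slide box at (230,245) and the tip box at (400,210). I'll enlarge that part.

```bash
python3 -c "
import cv2
a=cv2.imread('pics/w1.png')[120:280,170:460]; cv2.imwrite('pics/w1c.png',cv2.resize(a,None,fx=2.75,fy=2.75,interpolation=cv2.INTER_CUBIC))"
```

```text
(no output)
```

View pics/w1c.png

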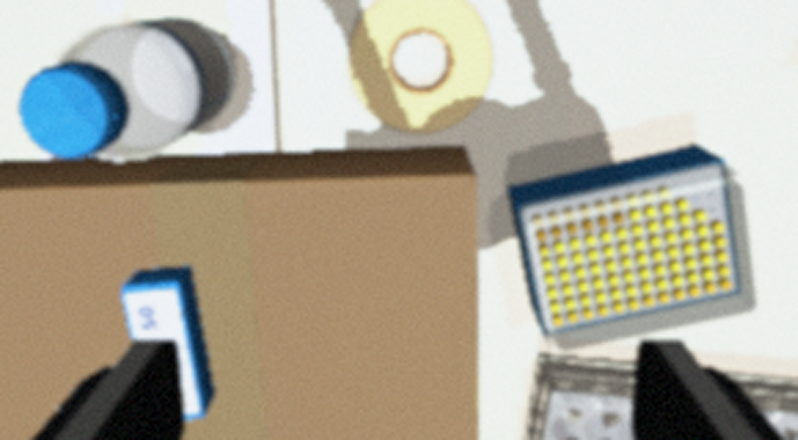

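Request:
move_arm --deltas '[[[-0.05,-0.564,0.038,0,-1],[-0.05,-0.564,0.038,0,-1],[-0.05,-0.564,0.038,0,-1],[-0.05,-0.564,0.038,0,-1],[-0.05,-0.564,0.038,0,-1],[-0.05,-0.564,0.038,0,-1],[-0.05,-0.564,0.038,0,-1],[-0.05,-0.564,0.038,0,-1],[-0.05,-0.564,0.038,0,-1],[-0.05,-0.564,0.038,0,-1],[-0.05,-0.564,0.038,0,-1],[-0.05,-0.564,0.038,0,-1]]]'

```text
clock: 2.55
position: [0.5004, -0.1695, 0.3]
ee_rot: [-0.0, -0.001, 1.0, 0.001]
contact_force: [0.6, 0.2, -0.5]
width: 0.0854
gripper_force: 0.0
```

```bash
python3 -c "
from h import *
W=shot('w2');print(pose()[0])
to(.50,-.17,.30,90)"
```

```text
[ 0.50041213 -0.16929096  0.30026056]
delta [ 0.0005 -0.0009  0.0003] twist 0.0015 yaw 90.2 rows 1  q1,q6 [-0.46 -2.03]
```

View pics/w2.png

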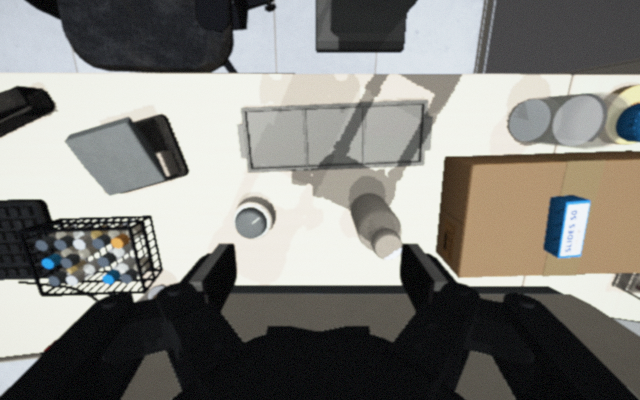

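The wrist view shows the tray at (335,136), the timer dial at (253,222), the short cap at (386,242), the punch at (130,155) and nothing else close.

Run:
```python
from h import *
W1=np.load('pics/w1.npy');W2=np.load('pics/w2.npy')
C=lambda u,v:(170+u/2.75-.3,120+v/2.75-.3)
I=lambda u,v:(u,v)
o=[('tall',W1,.17,[C(66,112)]),('tape',W1,.019,[C(421,62)]),('slide',W1,.109,[C(122,287),C(178,282),C(205,416),C(150,421)]),('tip',W1,.078,[C(525,207),C(730,166),C(740,290),C(548,335)]),
('tray',W2,.014,[(244,108),(422,100),(425,162),(250,170)]),('timer',W2,.048,[(253,222)]),('short',W2,.14,[(386,243)]),('slide2',W2,.109,[(563,196),(590,199),(583,257),(557,255)])]
for k,W,z,L in o:
    P=np.array([wray(W,q,z) for q in L]);print(k,P.mean(0).round(4),P.round(3).tolist() if len(P)>1 else'')
    if len(P)>1:
        e=[(P[(i+1)%4]-P[i]) for i in range(4)];print('   len',[round(float(np.hypot(*x)),3) for x in e],'ang',[round(float(np.degrees(np.arctan2(x[1],x[0]))),1) for x in e])
```

```text
tall [0.4322 0.1478] 
tape [0.4255 0.289 ] 
slide [0.5662 0.1559] [[0.53, 0.138], [0.527, 0.166], [0.603, 0.174], [0.606, 0.145]]
   len [0.028, 0.076, 0.03, 0.076] ang [95.6, 6.1, -84.1, -174.7]
tip [0.5205 0.4041] [[0.496, 0.344], [0.473, 0.45], [0.543, 0.463], [0.57, 0.36]]
   len [0.108, 0.071, 0.107, 0.076] ang [102.0, 11.3, -75.3, -167.6]
tray [ 0.456  -0.1433] [[0.417, -0.276], [0.405, -0.019], [0.495, -0.005], [0.508, -0.274]]
   len [0.258, 0.091, 0.269, 0.091] ang [92.6, 9.0, -87.2, -178.3]
timer [ 0.5802 -0.2659] 
short [ 0.5704 -0.089 ] 
slide2 [0.5635 0.1566] [[0.522, 0.133], [0.525, 0.168], [0.605, 0.18], [0.602, 0.145]]
   len [0.035, 0.081, 0.035, 0.082] ang [83.7, 9.2, -94.7, -171.3]
```

```bash
python3 -c "
from h import *
to(.583,-.269,.12,92)
to(.583,-.269,.043,92)"
```

```text
delta [-0.1028 -0.1252  0.2252] twist -0.0152 yaw 90.2 rows 5  q1,q6 [-0.46 -2.03]
delta [-0.1028 -0.1253  0.3215] twist -0.0152 yaw 90.2 rows 6  q1,q6 [-0.46 -2.03]
```

Request:
move_arm --deltas '[[[-0.103,-0.125,0.2,-0.015,-1],[-0.103,-0.125,0.2,-0.015,-1],[-0.103,-0.125,0.2,-0.015,-1],[-0.103,-0.125,0.2,-0.015,-1],[-0.103,-0.125,0.2,-0.015,-1],[-0.103,-0.125,0.2,-0.015,-1],[-0.103,-0.125,0.2,-0.015,-1]]]'

```text
clock: 3.3
position: [0.5834, -0.2697, 0.1417]
ee_rot: [0.001, -0.017, 1.0, -0.0]
contact_force: [-0.1, -0.3, -0.2]
width: 0.0855
gripper_force: 0.0
```

```bash
python3 -c "
from h import *
W=shot('w3');print(pose()[0])
to(.583,-.269,.043,92)"
```

```text
[ 0.58354029 -0.26993691  0.14236465]
delta [0.001  0.0013 0.1242] twist -0.0005 yaw 91.9 rows 2  q1,q6 [-0.54 -2.15]
```

View pics/w3.png

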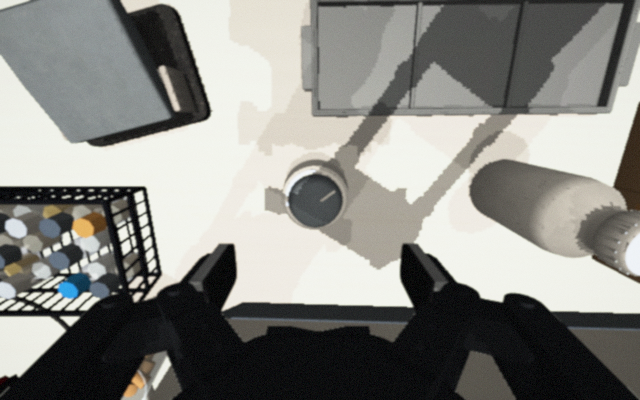

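The timer dial is at (315,201). The tray's far rim runs from (314,113) to (610,110), with rib tops at (415,108) and (516,109).

```bash
python3 -c "
from h import *
W=np.load('pics/w3.npy')
print('timer',wray(W,(315,201),.048))
print('rim',wray(W,(312,114),.014),wray(W,(612,110),.014)); print('ribs',wray(W,(412,108),.01),wray(W,(516,108),.01))
t=wray(W,(315,201),.048)
to(t[0],t[1],.043,92)"
```

```text
timer [ 0.58212822 -0.27202427]
rim [ 0.50968351 -0.27733783] [ 0.49690435 -0.00477079]
ribs [ 0.5012282  -0.18551851] [ 0.49796129 -0.08974596]
delta [ 0.0022 -0.0024  0.1242] twist -0.0005 yaw 91.9 rows 2  q1,q6 [-0.54 -2.15]
```

Request:
move_arm --deltas '[[[0.002,-0.002,0.06,0,-1],[0.002,-0.002,0.123,0,-1],[0.002,-0.002,0.123,0,-1],[0.002,-0.002,0.123,0,-1],[0.002,-0.002,0.123,0,1],[0.002,-0.002,0.123,0,1],[0.002,-0.002,0.123,0,1],[0.002,-0.002,0.123,0,1],[0.002,-0.002,0.123,0,1],[0.002,-0.002,0.123,0,1],[0.002,-0.002,0.123,0,1],[0.002,-0.002,0.123,0,1]]]' --squeeze 30

```text
clock: 4.55
position: [0.5829, -0.2736, 0.0447]
ee_rot: [0.002, -0.016, 1.0, -0.001]
contact_force: [-0.8, 0.8, 7.7]
width: 0.0485
gripper_force: 29.9
```

Request:
move_arm --deltas '[[[0,0,-0.03,0,1],[0,0,-0.07,0,1],[0,0,-0.07,0,1],[0,0,-0.07,0,1]]]'

```text
clock: 4.95
position: [0.582, -0.2733, 0.0993]
ee_rot: [0.001, -0.016, 1.0, -0.001]
contact_force: [-1.4, 0.0, -1.4]
width: 0.0483
gripper_force: 31.6
```

```bash
python3 -c "
from h import *
p,R,s=pose();print(p,s['width'],s['contact_force'],s['gripper_force'])
W=shot('w4')
to(.456,-.145,p[2],92.3);to(.456,-.145,.05,92.3)"
```

```text
[ 0.58200109 -0.27325916  0.09927102] 0.0483198176611326 [-1.35144486  0.04056274 -1.38819711] 31.566515564918518
delta [ 0.1512  0.1646 -0.0017] twist -0.0039 yaw 91.8 rows 4  q1,q6 [-0.55 -2.15]
delta [0.1512 0.1646 0.0598] twist -0.0039 yaw 91.8 rows 4  q1,q6 [-0.55 -2.15]
```

View pics/w4.png

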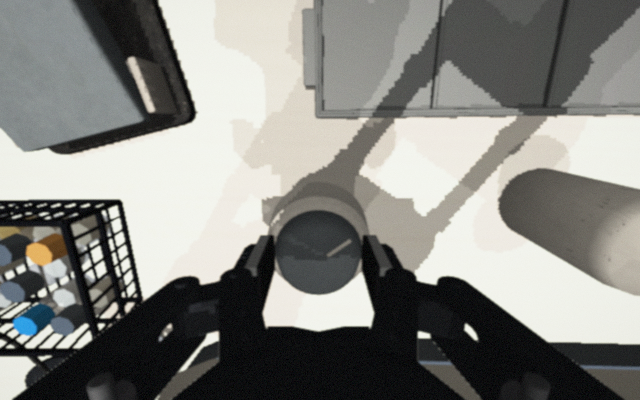

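The timer is held level and centred at (318,250). The tray's rib ends are at (433,107) and (546,105).

```bash
python3 -c "
from h import *
W=np.load('pics/w4.npy')
for uv,z in (((433,107),.01),((546,105),.01),((317,117),.014),((640,116),.014)):print(wray(W,uv,z).round(4))"
```

```text
[ 0.5004 -0.1867]
[ 0.4961 -0.0997]
[ 0.5107 -0.2761]
[ 0.502  -0.0288]
```

Request:
move_arm --deltas '[[[0.151,0.165,-0.002,-0.004,1],[0.151,0.165,-0.002,-0.004,1],[0.151,0.165,-0.002,-0.004,1],[0.151,0.165,-0.002,-0.004,1],[0.151,0.165,-0.002,-0.004,1],[0.151,0.165,-0.002,-0.004,1]]]'

```text
clock: 5.6
position: [0.456, -0.1444, 0.0988]
ee_rot: [-0.0, -0.021, 1.0, 0.0]
contact_force: [0.7, -1.0, -0.3]
width: 0.0485
gripper_force: 31.6
```

```bash
python3 -c "
from h import *
p,R,s=pose();print(p,s['width'],s['contact_force'])
W=shot('w5')
"
```

```text
[ 0.45603092 -0.14444894  0.09883785] 0.04852021359929981 [ 0.72733815 -0.96438475 -0.27045688]
```

View pics/w5.png

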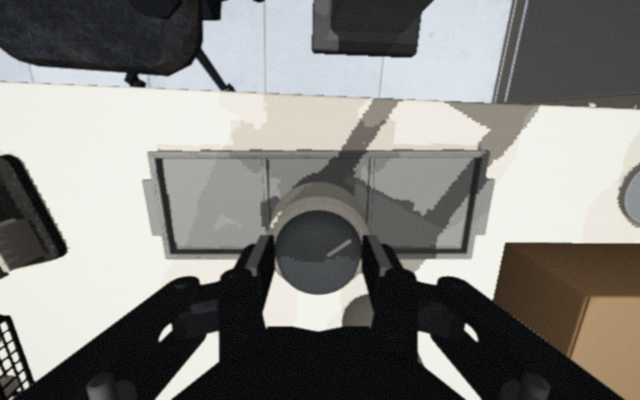

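```bash
python3 -c "
from h import *
W=np.load('pics/w5.npy')
P=np.array([wray(W,q,.014) for q in ((150,153),(489,152),(471,259),(166,259))]);print(P.round(4),P.mean(0))
for q in ((266,159),(371,159)):print(wray(W,q,.01))
to(.456,-.1455,.05,92.3)"
```

```text
[[ 0.4174 -0.2792]
 [ 0.4055 -0.0103]
 [ 0.5001 -0.006 ]
 [ 0.5112 -0.277 ]] [ 0.45854851 -0.14312891]
[ 0.41901709 -0.18798794]
[ 0.4154901  -0.10260013]
delta [ 0.0014 -0.0002  0.0613] twist 0.0003 yaw 92.3 rows 1  q1,q6 [-0.45 -2.06]
```

Request:
move_arm --deltas '[[[0,0,0.03,0,1],[0,0,0.05,0,1],[0,0,0.061,0,1],[0,0,0.062,0,1],[0,0,0.062,0,1],[0,0,0.062,0,1]]]'

```text
clock: 6.25
position: [0.4572, -0.1453, 0.0501]
ee_rot: [0.001, -0.02, 1.0, -0.0]
contact_force: [-0.2, 0.1, -0.7]
width: 0.0483
gripper_force: 33.5
```

Request:
move_arm --deltas '[[[0,0,0.001,0,1],[0,0,0.002,0,1],[0,0,0.003,0,1],[0,0,0.003,0,1]]]'

```text
clock: 6.65
position: [0.4569, -0.145, 0.0479]
ee_rot: [0.001, -0.02, 1.0, -0.0]
contact_force: [-0.1, -0.3, 3.7]
width: 0.0479
gripper_force: 33.9
```

Seated. I'll release it and go up, then on to the tall bottle.

Request:
move_arm --deltas '[[[0,0,0,0,-1],[0,0,0,0,-1],[0,0,0,0,-1],[0,0,0,0,-1],[0,0,0,0,-1],[0,0,-0.06,0,-1],[0,0,-0.12,0,-1],[0,0,-0.2,0,-1],[0,0,-0.25,0,-1],[0,0,-0.25,0,-1]]]'

```text
clock: 7.65
position: [0.4599, -0.1465, 0.254]
ee_rot: [0.006, -0.02, 1.0, -0.003]
contact_force: [0.5, -0.9, -0.1]
width: 0.0857
gripper_force: 0.0
```

```bash
python3 -c "
from h import *
p,R,s=pose();print(p,s['width'])
shot('w6')
to(.434,.145,.235,92.4)
to(.434,.145,.155,92.4)"
```

```text
[ 0.45985569 -0.14646206  0.25403384] 0.0856889049080799
delta [0.0161 0.3646 0.0189] twist -0.0006 yaw 92.3 rows 6  q1,q6 [-0.45 -2.06]
delta [0.0169 0.365  0.1189] twist -0.0006 yaw 92.3 rows 7  q1,q6 [-0.45 -2.06]
```

View pics/w6.png

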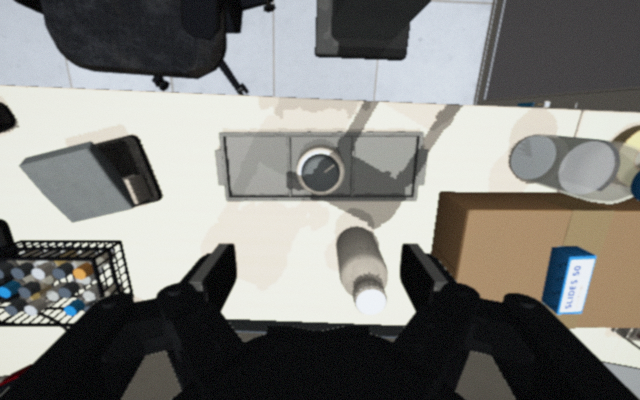

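The timer stands in the middle bay at (320,170). Next is the tall bottle.

Request:
move_arm --deltas '[[[0.016,0.365,0.019,0,-1],[0.016,0.365,0.019,0,-1],[0.016,0.365,0.019,0,-1],[0.016,0.365,0.019,0,-1],[0.016,0.365,0.019,0,-1],[0.016,0.365,0.019,0,-1],[0.016,0.365,0.019,0,-1],[0.016,0.365,0.019,0,-1],[0.016,0.365,0.019,0,-1]]]'

```text
clock: 8.6
position: [0.4314, 0.1455, 0.2311]
ee_rot: [-0.001, -0.02, 1.0, -0.0]
contact_force: [-0.4, -0.5, -0.5]
width: 0.0855
gripper_force: 0.0
```

Run:
```python
from h import *
W=shot('w7');im=cv2.imread('pics/w7.png');h=cv2.cvtColor(im,cv2.COLOR_BGR2HSV)
m=cv2.inRange(h,(95,120,60),(115,255,255));n,l,st,c=cv2.connectedComponentsWithStats(m)
for i in range(1,n):
    if st[i,4]>200:print(st[i],c[i].round(1),wray(W,c[i],.165).round(4))
print(pose()[0])
```

```text
[ 297  189   47   49 1802] [319.6 213.6] [0.4315 0.147 ]
[ 465  215  102   74 1589] [506.  234.2] [0.4428 0.2952]
[307 270  27  16 344] [320.1 277.7] [0.4878 0.1498]
[0.43165314 0.14523668 0.23142261]
```

View pics/w7.png

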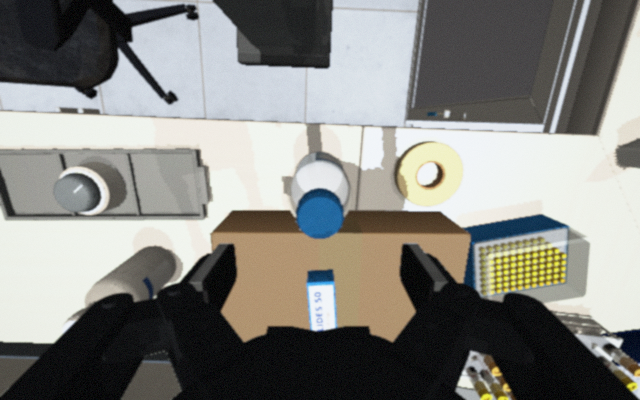

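The blue cap is at (320,214), practically under the TCP. I'll descend and grip.

Request:
move_arm --deltas '[[[-0.002,0.001,0.05,0,-1],[-0.002,0.001,0.095,0,-1],[-0.002,0.001,0.095,0,-1],[-0.002,0.001,0.095,0,1],[-0.002,0.001,0.095,0,1],[-0.002,0.001,0.095,0,1],[-0.002,0.001,0.095,0,1],[-0.002,0.001,0.095,0,1],[-0.002,0.001,0.095,0,1],[-0.002,0.001,0.095,0,1],[-0.002,0.001,0.095,0,1],[-0.002,0.001,0.095,0,1]]]' --squeeze 60

```text
clock: 9.85
position: [0.4348, 0.1474, 0.1581]
ee_rot: [0.002, -0.02, 1.0, 0.0]
contact_force: [-0.4, -0.9, 6.2]
width: 0.0341
gripper_force: 59.8
```

Request:
move_arm --deltas '[[[0,0,-0.03,0,1],[0,0,-0.06,0,1],[0,0,-0.07,0,1],[0,0,-0.07,0,1],[0,0,-0.07,0,1]]]'

```text
clock: 10.35
position: [0.4325, 0.1471, 0.2112]
ee_rot: [-0.001, -0.02, 1.0, -0.0]
contact_force: [-1.2, -0.1, -2.3]
width: 0.0338
gripper_force: 61.4
```

```bash
python3 -c "
from h import *
p,R,s=pose();print(p,s['width'],s['contact_force'],s['gripper_force'])
shot('w8')
to(.4535,-.057,p[2],92.4)"
```

```text
[0.43249729 0.1471433  0.21121854] 0.03377015361873698 [-1.23394279 -0.12043917 -2.33617904] 61.37271664920263
delta [-0.0161 -0.256  -0.0004] twist -0.0006 yaw 92.3 rows 5  q1,q6 [ 0.18 -1.44]
```

View pics/w8.png

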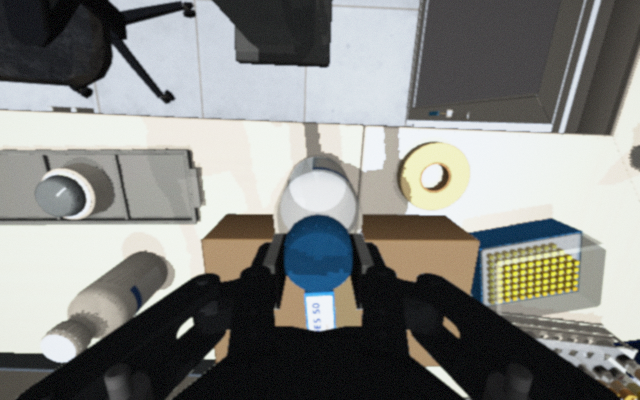

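Request:
move_arm --deltas '[[[-0.004,-0.04,0,0,1],[-0.008,-0.09,0,0,1],[-0.012,-0.14,0,0,1],[-0.016,-0.19,0,0,1],[-0.016,-0.23,0,0,1],[-0.016,-0.25,0,0,1],[-0.016,-0.256,0,0,1],[-0.016,-0.256,0,0,1],[-0.016,-0.256,0,0,1],[-0.016,-0.256,0,0,1]]]'

```text
clock: 11.4
position: [0.4542, -0.0557, 0.2118]
ee_rot: [-0.0, -0.021, 1.0, 0.0]
contact_force: [-0.9, 0.7, -2.6]
width: 0.034
gripper_force: 61.8
```

```bash
python3 -c "
from h import *
p,R,s=pose();print(p,s['width'])
to(.4533,-.057,.162,92.4)"
```

```text
[ 0.45418353 -0.05572452  0.21183142] 0.03400363320164077
delta [ 0.0011 -0.0016  0.0623] twist -0.0 yaw 92.4 rows 1  q1,q6 [-0.27 -1.89]
```

Request:
move_arm --deltas '[[[0.001,-0.001,0.02,0,1],[0.001,-0.001,0.04,0,1],[0.001,-0.001,0.055,0,1],[0.001,-0.001,0.06,0,1],[0.001,-0.001,0.061,0,1],[0.001,-0.001,0.061,0,1],[0.001,-0.001,0.062,0,1],[0.001,-0.001,0.062,0,1]]]'

```text
clock: 12.2
position: [0.454, -0.0577, 0.163]
ee_rot: [0.001, -0.02, 1.0, -0.0]
contact_force: [0.6, -0.3, -4.2]
width: 0.0342
gripper_force: 61.7
```

Request:
move_arm --deltas '[[[0,0,0.001,0,1],[0,0,0.002,0,1],[0,0,0.003,0,1],[0,0,0.003,0,1]]]'

```text
clock: 12.6
position: [0.4548, -0.058, 0.1622]
ee_rot: [0.002, -0.02, 1.0, -0.0]
contact_force: [-2.2, -0.0, 9.5]
width: 0.0341
gripper_force: 63.2
```

Request:
move_arm --deltas '[[[0,0,-0.001,0,-1],[0,0,-0.001,0,-1],[0,0,-0.001,0,-1],[0,0,-0.001,0,-1],[0,0,-0.03,0,-1],[0,0,-0.08,0,-1],[0,0,-0.11,0,-1],[0,0,-0.11,0,-1]]]'

```text
clock: 13.4
position: [0.456, -0.0583, 0.2515]
ee_rot: [0.004, -0.02, 1.0, -0.001]
contact_force: [-0.1, 0.4, 0.5]
width: 0.0856
gripper_force: 0.0
```

```bash
python3 -c "
from h import *
p,R,s=pose();print(p,s['width'],s['contact_force'])
to(.575,-.088,.215,92.4)"
```

```text
[ 0.45600017 -0.05833606  0.25149662] 0.08564435072598538 [-0.1227765   0.38518697  0.5350942 ]
delta [-0.1468 -0.043   0.0468] twist -0.0006 yaw 92.3 rows 3  q1,q6 [-0.28 -1.89]
```

Request:
move_arm --deltas '[[[-0.147,-0.043,0,0,-1],[-0.147,-0.043,0,0,-1],[-0.147,-0.043,0.02,0,-1],[-0.147,-0.043,0.047,0,-1],[-0.147,-0.043,0.047,0,-1],[-0.147,-0.043,0.047,0,-1]]]'

```text
clock: 14.0
position: [0.5717, -0.087, 0.2094]
ee_rot: [-0.001, -0.02, 1.0, 0.0]
contact_force: [0.7, 0.1, -0.2]
width: 0.0857
gripper_force: 0.0
```

Run:
```python
from h import *
W=shot('w9');im=cv2.imread('pics/w9.png');g=cv2.cvtColor(im,cv2.COLOR_BGR2GRAY)
p=pose()[0];print(p)
# expected cap px
c=manip.camera_params('wrist')
def px(X):
    v=np.linalg.inv(W)@np.append(X,1);return c['cx']+c['fx']*v[0]/v[2],c['cy']+c['fy']*v[1]/v[2]
e=px([.575,-.088,.14]);print('exp',e, 'r',px([.575,-.071,.14]))
x,y=map(int,e)
a=g[y-50:y+50,x-60:x+60]
for i in range(0,100,5):print(' '.join('%3d'%v for v in a[i,::5]))
b=cv2.HoughCircles(cv2.medianBlur(g,3)[y-60:y+60,x-70:x+70],cv2.HOUGH_GRADIENT,1,10,param1=80,param2=12,minRadius=17,maxRadius=30)
print(b if b is None else [(round(float(u+x-70),1),round(float(v+y-60),1),float(r),wray(W,(u+x-70,v+y-60),.14).round(4).tolist()) for u,v,r in b[0][:5]])
```

```text
[ 0.57221545 -0.08717593  0.21048874]
exp (np.float64(316.1081522301096), np.float64(216.11139133264055)) r (np.float64(337.6170829203674), np.float64(216.92262986181868))
237 234 234 235 236 235 236 236 215  91 104 110 105  90 102  97  87 147 166 169 221 243 242 241
236 235 235 234 234 236 236 235 145 110 134 148 143 103 116 104  95 140 162 161 165 192 242 241
241 236 236 235 235 234 236 237 117 161 181 168 108 107 119 134 119  97 166 164 164 164 168 197
242 243 243 241 237 140 144 130 176 181 156 111 112 109 128 126 137 117 158 164 161 165 164 164
242 243 243 243 242 168 142 162 197 167 109 111 112 112 133 128 139 138 123 163 166 165 161 164
243 243 243 242 242 151 141 148 168 110 111  90  84  89 116 131 128 134 126 163 163 164 165 163
242 242 241 242 243 154 132 125 122 101  85 111 108 111 110  85 127 136 129 160 165 162 162 164
242 242 241 242 242 243 231 119 115  83 135 172 173 176 173 132  99 136 132 163 164 167 159 164
241 240 238 240 242 242 234 120 110 135 169 175 173 172 173 199 135 133 133 164 162 165 167 166
233 235 234 235 234 238 235 171 128 172 176 172 169 169 173 196 
[... 441 characters left out ...]
37 236 235 235 236 238 210 211 236 243 242 242 241 242 242 242 236 206
235 235 234 235 235 234 234 236 237 242 242 242 242 242 242 242 242 243 242 243 241 242 242 241
234 234 234 235 234 234 234 235 242 243 242 242 243 242 242 241 242 242 242 243 243 242 243 243
236 235 235 235 234 234 235 240 243 241 243 242 242 242 243 243 242 242 242 241 242 243 241 242
235 235 236 235 236 235 236 242 242 241 242 241 242 242 241 242 242 242 242 243 241 244 241 241
233 235 234 233 234 234 234 241 242 241 242 241 241 243 242 242 242 243 241 241 242 243 241 242
[(317.5, 216.5, 20.100000381469727, [0.5753, -0.0869]), (318.5, 198.5, 29.399999618530273, [0.5605, -0.0867]), (317.5, 181.5, 25.0, [0.547, -0.088])]
```

Request:
move_arm --deltas '[[[-0.004,0,0.05,0,-1],[-0.004,0,0.09,0,-1],[-0.004,0,0.102,0,-1],[-0.004,0,0.102,0,-1],[-0.004,0,0.102,0,1],[-0.004,0,0.102,0,1],[-0.004,0,0.102,0,1],[-0.004,0,0.102,0,1],[-0.004,0,0.102,0,1],[-0.004,0,0.102,0,1],[-0.004,0,0.102,0,1],[-0.004,0,0.102,0,1]]]' --squeeze 45

```text
clock: 15.25
position: [0.5767, -0.0874, 0.1305]
ee_rot: [0.001, -0.02, 1.0, -0.0]
contact_force: [0.1, 1.2, 5.7]
width: 0.032
gripper_force: 44.6
```

Request:
move_arm --deltas '[[[0,0,-0.03,0,1],[0,0,-0.06,0,1],[0,0,-0.1,0,1],[0,0,-0.11,0,1],[0,0,-0.11,0,1]]]'

```text
clock: 15.75
position: [0.5765, -0.0873, 0.218]
ee_rot: [0.001, -0.02, 1.0, -0.0]
contact_force: [-0.3, -0.6, -1.6]
width: 0.032
gripper_force: 45.4
```

```bash
python3 -c "
from h import *
p,R,s=pose();print(p,s['width'],s['contact_force'],s['gripper_force'])
to(.575,-.233,p[2],92.4)
to(.4607,-.2327,p[2],92.4)"
```

```text
[ 0.57645933 -0.08733987  0.21796579] 0.03199182336284481 [-0.33562528 -0.56114784 -1.60138724] 45.35953825838078
delta [ 9.200e-03 -1.819e-01  1.000e-04] twist -0.0007 yaw 92.3 rows 3  q1,q6 [-0.27 -1.88]
delta [ 0.1519 -0.1757 -0.0003] twist -0.0007 yaw 92.3 rows 4  q1,q6 [-0.27 -1.88]
```

Request:
move_arm --deltas '[[[0.005,-0.04,0,0,1],[0.02,-0.08,0,0,1],[0.05,-0.12,0,0,1],[0.09,-0.15,0,0,1],[0.125,-0.17,0,0,1],[0.145,-0.176,0,0,1],[0.152,-0.176,0,0,1],[0.152,-0.176,0,0,1],[0.152,-0.176,0,0,1],[0.152,-0.176,0,0,1]]]'

```text
clock: 16.75
position: [0.4611, -0.2322, 0.2168]
ee_rot: [0.0, -0.021, 1.0, 0.0]
contact_force: [0.3, -0.9, -1.4]
width: 0.032
gripper_force: 45.5
```

```bash
python3 -c "
from h import *
p,R,s=pose();print(p,s['width'],s['contact_force'])
to(.4607,-.2327,.1355,92.4)"
```

```text
[ 0.46110517 -0.23215469  0.21678496] 0.031952340928725786 [ 0.3080323  -0.86953733 -1.36723291]
delta [ 0.0006 -0.0007  0.1016] twist 0.0 yaw 92.4 rows 2  q1,q6 [-0.6  -2.21]
```

Request:
move_arm --deltas '[[[0,0,0.03,0,1],[0,0,0.06,0,1],[0,0,0.085,0,1],[0,0,0.096,0,1],[0,0,0.1,0,1],[0,0,0.101,0,1],[0,0,0.102,0,1],[0,0,0.103,0,1],[0,0,0.104,0,1],[0,0,0.104,0,1]]]'

```text
clock: 17.75
position: [0.4605, -0.2331, 0.1346]
ee_rot: [0.001, -0.02, 1.0, -0.0]
contact_force: [-1.0, 0.8, 3.7]
width: 0.032
gripper_force: 45.9
```

Seated. Release, rise, then go to the slide box.

Request:
move_arm --deltas '[[[0,0,-0.001,0,-1],[0,0,-0.001,0,-1],[0,0,-0.001,0,-1],[0,0,-0.001,0,-1],[0,0,-0.03,0,-1],[0,0,-0.08,0,-1],[0,0,-0.14,0,-1],[0,0,-0.15,0,-1],[0,0,-0.15,0,-1]]]'

```text
clock: 18.65
position: [0.4609, -0.2334, 0.2556]
ee_rot: [0.002, -0.02, 1.0, -0.001]
contact_force: [-0.1, 0.2, 0.4]
width: 0.0851
gripper_force: 0.0
```

```bash
python3 -c "
from h import *
p,R,s=pose();print(p,s['width'])
to(.53,.15,.25,95.5)"
```

```text
[ 0.46088045 -0.23337189  0.25557178] 0.08512984435886507
delta [-0.1057  0.4753  0.0061] twist -0.0265 yaw 92.3 rows 8  q1,q6 [-0.6  -2.21]
```

Request:
move_arm --deltas '[[[-0.106,0.475,0.006,-0.027,-1],[-0.106,0.475,0.006,-0.027,-1],[-0.106,0.475,0.006,-0.027,-1],[-0.106,0.475,0.006,-0.027,-1],[-0.106,0.475,0.006,-0.027,-1],[-0.106,0.475,0.006,-0.027,-1],[-0.106,0.475,0.006,-0.027,-1],[-0.106,0.475,0.006,-0.027,-1],[-0.106,0.475,0.006,-0.027,-1],[-0.106,0.475,0.006,-0.027,-1],[-0.106,0.475,0.006,-0.027,-1]]]'

```text
clock: 19.75
position: [0.5284, 0.1493, 0.2475]
ee_rot: [-0.001, -0.048, 0.999, -0.001]
contact_force: [1.0, -1.0, -0.3]
width: 0.0858
gripper_force: 0.0
```

Run:
```python
from h import *
W=shot('w10');im=cv2.imread('pics/w10.png');h=cv2.cvtColor(im,cv2.COLOR_BGR2HSV)
print(pose()[0])
brown=cv2.inRange(h,(5,60,60),(22,200,255))
for nm,m in(('blue',cv2.inRange(h,(95,110,60),(115,255,255))),('white',cv2.inRange(h,(0,0,190),(180,60,255)))):
    n,l,st,c=cv2.connectedComponentsWithStats(m)
    for i in range(1,n):
        if st[i,4]>150:
            r=cv2.minAreaRect(np.argwhere(l==i)[:,::-1].astype(np.float32))
            P=np.array([wray(W,q,.109) for q in cv2.boxPoints(r)])
            print(nm,st[i],c[i].round(1),P.round(3).tolist(),P.mean(0).round(4))
```

```text
[0.52870274 0.14898621 0.24800071]
blue [   7   54   77   57 3306] [44.2 82.2] [[0.471, -0.155], [0.425, -0.136], [0.432, -0.069], [0.479, -0.085]] [ 0.4516 -0.1113]
blue [ 464  156  107   78 1046] [499.9 180.8] [[0.52, 0.275], [0.438, 0.351], [0.474, 0.396], [0.563, 0.32]] [0.4985 0.3359]
blue [307 185  28   8 211] [320.3 188.6] [[0.524, 0.138], [0.522, 0.165], [0.529, 0.166], [0.532, 0.139]] [0.5266 0.152 ]
white [    0     0   313   279 48782] [140.2 142.1] [[0.387, -0.138], [0.361, 0.128], [0.631, 0.153], [0.665, -0.198]] [ 0.5113 -0.0137]
white [  335     0   305   309 36882] [526.8 135.4] [[0.36, 0.148], [0.334, 0.407], [0.634, 0.537], [0.668, 0.183]] [0.499  0.3187]
white [ 88  62  38  51 875] [103.9  82.4] [[0.433, -0.073], [0.424, -0.043], [0.463, -0.036], [0.473, -0.067]] [ 0.4483 -0.0547]
white [ 323   71   64   71 3895] [354.5 106.4] [[0.478, 0.149], [0.415, 0.144], [0.411, 0.201], [0.473, 0.21]] [0.4442 0.176 ]
white [137  80  10  31 214] [141.6  95. ] [[0.44, -0.026], [0.44, -0.018], [0.466, -0.02], [0.467, -0.029]] [ 0.4533 -0.0234]
white [424  90  20  26 402] [433.4 102.6] [[0.423, 0.238], [0.422, 0.256], [0.444, 0.261], [0.445, 0.243]] [0.4334 0.2496]
white [479 164  94  43 765] [535.9 175.5] [[0.5, 0.304], [0.47, 0.394], [0.498, 0.411], [0.53, 0.319]] [0.4994 0.3571]
white [309 194  24  26 432] [320.9 204.7] [[0.534, 0.141], [0.531, 0.164], [0.558, 0.167], [0.561, 0.143]] [0.546  0.1539]
white [ 236  274  179   64 3129] [349.6 293.8] [[0.645, 0.066], [0.582, 0.084], [0.635, 0.279], [0.706, 0.272]] [0.642  0.1752]
white [ 597  314   43   78 1787] [624.7 353.5] [[0.647, 0.491], [0.642, 0.54], [0.756, 0.589], [0.761, 0.535]] [0.7014 0.5389]
white [456 385  59  15 501] [480.1 393.9] [[0.788, 0.354], [0.767, 0.352], [0.781, 0.432], [0.802, 0.434]] [0.7845 0.393 ]
```

```bash
python3 -c "
from h import *
to(.567,.1557,.096,95.5)"
```

```text
delta [-0.0488  0.0039  0.1899] twist -0.0002 yaw 95.5 rows 4  q1,q6 [ 0.15 -1.52]
```

Request:
move_arm --deltas '[[[-0.049,0.004,0.05,0,-1],[-0.049,0.004,0.1,0,-1],[-0.049,0.004,0.16,0,-1],[-0.049,0.004,0.189,0,-1],[-0.049,0.004,0.189,0,1],[-0.049,0.004,0.189,0,1],[-0.049,0.004,0.189,0,1],[-0.049,0.004,0.189,0,1],[-0.049,0.004,0.189,0,1],[-0.049,0.004,0.189,0,1],[-0.049,0.004,0.189,0,1],[-0.049,0.004,0.189,0,1]]]' --squeeze 30

```text
clock: 21.0
position: [0.5696, 0.1573, 0.1001]
ee_rot: [0.002, -0.049, 0.999, -0.0]
contact_force: [-0.3, -1.3, 6.2]
width: 0.0292
gripper_force: 30.9
```

Request:
move_arm --deltas '[[[0,0,-0.05,0,1],[0,0,-0.1,0,1],[0,0,-0.14,0,1],[0,0,-0.15,0,1],[0,0,-0.15,0,1]]]'

```text
clock: 21.5
position: [0.5686, 0.1576, 0.2193]
ee_rot: [0.002, -0.049, 0.999, 0.0]
contact_force: [0.1, -0.6, -0.9]
width: 0.0296
gripper_force: 30.0
```

```bash
python3 -c "
from h import *
p,R,s=pose();print(p,s['width'],s['contact_force'],s['gripper_force'])
to(.45,.385,.23,12)"
```

```text
[0.56857405 0.15756389 0.2192625 ] 0.029604678670108037 [ 0.09230802 -0.5946429  -0.86951665] 30.04559576511383
delta [ 0.1199  0.2974 -0.0138] twist 0.6965 yaw 95.6 rows 10  q1,q6 [ 0.15 -1.52]
```

```bash
python3 -c "
from h import *
to(.54,.30,.24,12)"
```

```text
delta [ 0.0182  0.1807 -0.0259] twist 0.6965 yaw 95.6 rows 10  q1,q6 [ 0.15 -1.52]
```

Request:
move_arm --deltas '[[[0.018,0.181,-0.026,0.697,1],[0.018,0.181,-0.026,0.697,1],[0.018,0.181,-0.026,0.697,1],[0.018,0.181,-0.026,0.697,1],[0.018,0.181,-0.026,0.697,1],[0.018,0.181,-0.026,0.697,1],[0.018,0.181,-0.026,0.697,1],[0.018,0.181,-0.026,0.697,1],[0.018,0.181,-0.026,0.697,1],[0.018,0.181,-0.026,0.697,1],[0.018,0.181,-0.026,0.697,1],[0.018,0.181,-0.026,0.697,1]]]'

```text
clock: 22.7
position: [0.5389, 0.2997, 0.2367]
ee_rot: [-0.001, 0.629, 0.778, -0.001]
contact_force: [-0.8, 0.3, -1.2]
width: 0.0296
gripper_force: 30.2
```

```bash
python3 -c "
from h import *
print(pose()[0]);W=shot('w11');c=manip.camera_params('wrist')
for X in ([.52,.403,.078],):
    v=np.linalg.inv(W)@np.append(X,1);print(c['cx']+c['fx']*v[0]/v[2],c['cy']+c['fy']*v[1]/v[2])
"
```

```text
[0.5388867 0.2997411 0.2366846]
322.17799355233154 81.42864504533745
```

View pics/w11.png

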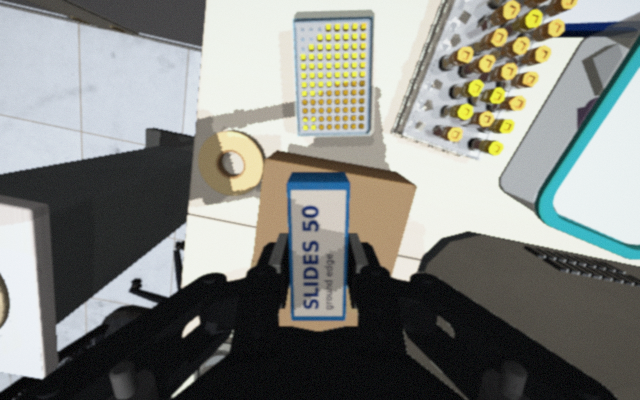

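The held slide box is straight in the fingers. The tip box lid has corners at about (294,13), (374,12), (371,135) and (299,133).

```bash
python3 -c "
from h import *
W=np.load('pics/w11.npy')
P=np.array([wray(W,q,.078) for q in ((294,12),(375,12),(372,136),(298,134))]);print(P.round(4),P.mean(0))
for i in range(4):
    e=P[(i+1)%4]-P[i];print(np.hypot(*e).round(4),np.degrees(np.arctan2(e[1],e[0])).round(1))
# held slide top corners
Q=np.array([wray(W,q,.2367-.017+.026) for q in ((288,185),(349,185),(346,320),(291,320))]);print(Q.round(4),Q.mean(0),pose()[0])
to(*P.mean(0),.13,12)"
```

```text
[[0.4816 0.456 ]
 [0.5551 0.4717]
 [0.582  0.3623]
 [0.5063 0.3481]] [0.5312618 0.409533 ]
0.0752 12.0
0.1126 -76.2
0.0771 -169.4
0.1106 102.9
[[0.516  0.3361]
 [0.5441 0.3422]
 [0.5608 0.2678]
 [0.5313 0.2615]] [0.53807111 0.3018975 ] [0.53908754 0.29984959 0.23713874]
delta [0.1362 0.0194 0.1338] twist 0.0005 yaw 12.1 rows 4  q1,q6 [0.39 0.18]
```

Run:
```python
from h import *
W1=np.load('pics/w1.npy');W=np.load('pics/w11.npy')
C=lambda u,v:(170+u/2.75-.3,120+v/2.75-.3);T=lambda u,v:(180+u/3-.33,135+v/3-.33)
# order: low-x/high-y, high-x/high-y, high-x/low-y, low-x/low-y
A=[(294,12),(375,12),(372,136),(298,134)]
B=[C(730,166),C(740,290),C(548,335),C(525,207)]
D=[T(22,333),T(95,281),T(144,330),T(68,383)]; D=[D[0],D[1],D[2],D[3]]
for z in (.04,.05,.06,.07,.078):
    a=np.array([wray(W,q,z) for q in A]);b=np.array([wray(W1,q,z) for q in B]);
    d=np.array([ray('top',q,z) for q in D])[[0,1,2,3]]
    print(z,a.mean(0).round(4),b.mean(0).round(4),d.mean(0).round(4),np.linalg.norm(a-b,axis=1).round(3))
    L=lambda p:[round(float(np.linalg.norm(p[(i+1)%4]-p[i])),3) for i in range(4)]
    print('  ',L(a),L(b),L(d))
cv2.imwrite('pics/t.png',cv2.imread('pics/w11.png')[0:150,280:390])
im=cv2.cvtColor(cv2.imread('pics/w11.png'),cv2.COLOR_BGR2GRAY)
print('row70',im[68:73,280:310].mean(0).astype(int),im[68:73,358:390].mean(0).astype(int))
print('col335',im[0:30,330:340].mean(1).astype(int),im[120:145,330:340].mean(1).astype(int))
```

```text
0.04 [0.5322 0.4147] [0.5336 0.4162] [0.533  0.4054] [0.006 0.004 0.006 0.005]
   [0.085, 0.127, 0.087, 0.125] [0.078, 0.118, 0.083, 0.119] [0.106, 0.089, 0.108, 0.086]
0.05 [0.532  0.4134] [0.5302 0.413 ] [0.5294 0.4047] [0.003 0.006 0.006 0.002]
   [0.082, 0.123, 0.084, 0.121] [0.076, 0.115, 0.081, 0.116] [0.105, 0.088, 0.108, 0.086]
0.06 [0.5317 0.412 ] [0.5267 0.4098] [0.5257 0.4039] [0.004 0.009 0.007 0.004]
   [0.08, 0.119, 0.082, 0.117] [0.074, 0.112, 0.079, 0.113] [0.105, 0.088, 0.107, 0.085]
0.07 [0.5315 0.4106] [0.5233 0.4066] [0.5221 0.4032] [0.007 0.012 0.01  0.008]
   [0.077, 0.116, 0.079, 0.114] [0.072, 0.109, 0.077, 0.111] [0.104, 0.087, 0.106, 0.085]
0.078 [0.5313 0.4095] [0.5205 0.4041] [0.5192 0.4026] [0.01  0.015 0.012 0.011]
   [0.075, 0.113, 0.077, 0.111] [0.071, 0.107, 0.076, 0.108] [0.104, 0.087, 0.106, 0.085]
row70 [234 230 229 229 229 229 228 229 229 229 228 229 231 231 220 192 174 181
 196 207 205 198 190 187 183 188 198 205 207 198] [206 197 192 195 197 202 207 212 207 194 174 135 107 127 174 219 235 238
 240 241 241 241 241 241 241 241 241 241 241 241 241 241]
col335 [238 239 239 238 238 239 239 239 238 233 208 170 155 155 155 155 145 117
  88 102 144 174 194 208 212 207 203 199 187 160] [173 187 202 198 179 169 165 167 176 192 204 205 193 181 179 182 176 155
 141 139 138 139 138 137 138]
```

```bash
python3 -c "
from h import *
to(.5325,.4115,.2367,12.3);to(.5325,.4115,.098,12.3)"
```

```text
delta [0.1382 0.0211 0.0004] twist -0.002 yaw 12.1 rows 3  q1,q6 [0.39 0.18]
delta [0.1383 0.0215 0.1738] twist -0.002 yaw 12.1 rows 4  q1,q6 [0.39 0.18]
```

Request:
move_arm --deltas '[[[0.05,0.008,0,0,1],[0.1,0.016,0,0,1],[0.138,0.021,0,-0.002,1],[0.138,0.021,0.05,-0.002,1],[0.138,0.021,0.1,-0.002,1],[0.138,0.021,0.14,-0.002,1],[0.138,0.021,0.16,-0.002,1],[0.138,0.021,0.17,-0.002,1],[0.138,0.021,0.174,-0.002,1],[0.138,0.021,0.176,-0.002,1],[0.138,0.021,0.177,-0.002,1],[0.138,0.021,0.177,-0.002,1]]]'

```text
clock: 23.95
position: [0.5339, 0.4119, 0.0981]
ee_rot: [0.0, 0.628, 0.778, 0.001]
contact_force: [0.7, -0.4, -0.0]
width: 0.0292
gripper_force: 30.2
```

Request:
move_arm --deltas '[[[0,0,0.001,0,1],[0,0,0.002,0,1],[0,0,0.003,0,1],[0,0,0.004,0,1],[0,0,0.005,0,1],[0,0,0.005,0,1]]]'

```text
clock: 24.55
position: [0.5334, 0.4117, 0.0947]
ee_rot: [0.0, 0.628, 0.778, 0.001]
contact_force: [-2.3, -1.7, 7.3]
width: 0.0295
gripper_force: 31.1
```

Contact at the expected height. I'll release with a part opening, rise and back off to a viewpoint.

Request:
move_arm --deltas '[[[0,0,-0.001,0,-0.2],[0,0,-0.001,0,-0.2],[0,0,-0.001,0,-0.2],[0,0,-0.001,0,-0.2],[0,0,-0.03,0,-0.2],[0,0,-0.08,0,-0.2],[0,0,-0.14,0,-0.2],[-0.06,0,-0.2,0,-0.2],[-0.12,0,-0.22,0,-0.2],[-0.14,0,-0.22,0,-0.2],[-0.14,0,-0.22,0,-0.2],[-0.14,0,-0.22,0,-0.2]]]'

```text
clock: 25.75
position: [0.557, 0.3016, 0.2689]
ee_rot: [-0.0, 0.629, 0.778, 0.0]
contact_force: [-0.0, 0.1, -0.2]
width: 0.051
gripper_force: 0.0
```

Run:
```python
from h import *
W=shot('w12');print(pose()[0],pose()[2]['width'])
im=cv2.imread('pics/w12.png');h=cv2.cvtColor(im,cv2.COLOR_BGR2HSV)
c=manip.camera_params('wrist');v=np.linalg.inv(W)@np.array([.532,.413,.104,1]);u0,v0=c['cx']+c['fx']*v[0]/v[2],c['cy']+c['fy']*v[1]/v[2];print('exp',u0,v0)
m=cv2.inRange(h,(98,110,50),(115,255,255));x,y=int(u0),int(v0);mm=np.zeros_like(m);mm[max(0,y-65):y+65,x-28:x+28]=m[max(0,y-65):y+65,x-28:x+28]
r=cv2.minAreaRect(np.argwhere(mm>0)[:,::-1].astype(np.float32));P=np.array([wray(W,q,.104) for q in cv2.boxPoints(r)])
print(r,P.round(4).tolist(),P.mean(0));
for i in range(2):
    e=P[i+1]-P[i];print(np.hypot(*e).round(3),np.degrees(np.arctan2(e[1],e[0])).round(1))
a=cv2.resize(im[0:200,220:440],None,fx=2,fy=2)
for n in('scene','top'): cv2.imwrite(f'pics/{n}9.png',manip.get_image(n)[:,:,::-1])
```

```text
[0.55656329 0.30234021 0.26841157] 0.05169919091274751
exp 317.2926004258243 72.52761659234751
((317.5, 68.0), (84.0, 31.0), 90.0) [[0.509, 0.4502], [0.5382, 0.4564], [0.5554, 0.3814], [0.524, 0.3747]] [0.53164584 0.41565577]
0.03 12.1
0.077 -77.1
```

Run:
```python
from h import *
def px(n,X):
    p=manip.camera_params(n);v=np.array(p['R'])@np.array(X)+p['t'];return p['cx']+p['fx']*v[0]/v[2],p['cy']+p['fy']*v[1]/v[2]
for n in('top','scene'):
    a=cv2.imread(f'pics/{n}0.png');b=cv2.imread(f'pics/{n}9.png');h=cv2.cvtColor(b,cv2.COLOR_BGR2HSV)
    e=px(n,[.4535,-.057,.163]);x,y=map(int,e);m=cv2.inRange(h,(95,110,50),(115,255,255))[y-25:y+25,x-25:x+25]
    k=np.argwhere(m>0);u=k.mean(0)[::-1]+[x-25,y-25];print(n,'tall cap',len(k),ray(n,u,.165).round(4))
    e=px(n,[.4607,-.2327,.144]);x,y=map(int,e);g=cv2.cvtColor(b,cv2.COLOR_BGR2GRAY);d=cv2.absdiff(a,b).max(2)>30
    w=g[y-14:y+15,x-14:x+15];k=np.argwhere((w>170)&d[y-14:y+15,x-14:x+15]);u=k.mean(0)[::-1]+[x-14,y-14];print('short cap',len(k),ray(n,u,.137).round(4))
    for nm,X in(('tape',[.4255,.287,.01]),('punch',[.466,-.429,.05])):
        x,y=map(int,px(n,X));print(nm,d[y-18:y+18,x-18:x+18].mean().round(3))
    e=px(n,[.457,-.1448,.052]);x,y=map(int,e);w=g[y-12:y+13,x-12:x+13];k=np.argwhere(w<95);u=k.mean(0)[::-1]+[x-12,y-12];print('timer dial',len(k),ray(n,u,.045).round(4))
W=np.load('pics/w12.npy');g=cv2.cvtColor(cv2.imread('pics/w12.png'),cv2.COLOR_BGR2GRAY)
print('row68',g[64:72,265:295].mean(0).astype(int),g[64:72,340:375].mean(0).astype(int))
print('exp edges',[ (lambda v:276.7*v[0]/v[2]+317.9)(np.linalg.inv(W)@np.array([.532+s*.0425*.977,.413+s*.0425*.213,.048,1])) for s in(-1,1)])
```

```text
top tall cap 82 [ 0.4533 -0.0613]
short cap 121 [ 0.5013 -0.2317]
tape 0.561
punch 0.0
timer dial 110 [ 0.4518 -0.1481]
scene tall cap 160 [ 0.4526 -0.0607]
short cap 378 [ 0.4694 -0.2041]
tape 0.415
punch 0.0
timer dial 100 [ 0.4509 -0.1421]
row68 [241 241 241 238 234 230 228 229 229 229 228 228 230 233 230 201 156 152
 177 199 208 210 208 205 201 194 190 196 201 206] [192 196 201 204 206 208 205 188 156 146 187 227 235 236 234 235 237 239
 241 241 241 241 241 241 241 241 242 242 241 241 242 241 241 241 241]
exp edges [np.float64(281.86633387319387), np.float64(352.90076821234936)]
```

```bash
python3 -c "
from rig import manip
print(manip.sign_off())"
```

```text
the job is handed in; nothing more can be done
None
```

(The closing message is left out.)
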